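Punch the lamp bracket at its marked spot

TASK

Slide the brass lamp bracket along the base plate of the hand punch, without lifting it off, until the small dark round spot on it lies right under the punch's point, with the bracket square to the base plate and its upright lug towards the front. Then let go of it and press the punch's side lever down until the point bears on the bracket within the spot, striking nowhere else, and let the lever come back up. Leave the other things on the bench and the base plate where they are.

Things in the scene. Friction and masses are not known exactly. Their poses are not given: they have to be found in the camera images.
- press: Green hand punch fixed to the bench. Origin: bench level; x from its front (robot side) to its back, y to its left, z up. Steel base plate: x -190 to 110, y -170 to 170 mm, top at z 14 mm. Column at its left: x 0 to 75, y 95 to 155. Overhanging head: x -45 to 75, y -55 to 155, z 170 to 280 mm. Below the head the throat is open to the front, right and back.
- ram: The steel punch: a rod 26 mm across, tapering to 12 mm and then to a blunt point 4 mm across, that comes down from the head. Origin at its point, z up. It moves only up and down, geared to the lever: 52.5 mm per rad.
- punch_point (a point): The punch's point, at press x 30, y 0, 51.5 mm above the bench when the lever is up (29.5 mm above the bracket's plate). The head juts 75 mm to the front of it, over the lug's finished place (press x -40), so a gripper there must lean back towards the front, about 30 to 45 degrees from vertical.
- bracket: Brass lamp bracket, 0.35 to 0.65 kg, loose on the base plate: flat plate 120 x 60 x 8 mm with an upright lug near one end. Origin: centre of its underside; x from the lug end to the spot end, z up. Lug: 30 mm long in x, 10 mm thick in y, centred at x -35, y 0, top at z 58 mm. It starts in front of the head, lug end to the front, up to 0.4 rad from square.
- spot (a point): Centre of the dark round spot, 10 mm across, on the plate's top face at bracket x +35, y 0, z 8 mm.
- lug (a point): A point within the lug, good to grip across its 10 mm thickness (bracket y): bracket x -35, y 0, z 40 mm. Axes as the bracket's.
- lever (a joint): Angle of the punch's lever, 0 up (at rest) to 0.6 rad fully down, about an axis along the press's x at press x -10, y -66, z 225 mm. The point meets the bracket at about 0.56 rad. A spring brings it back up by itself; pushing the grip down takes about 5 N at first and 8 N near the bottom, then it stops firmly.
- lever_grip (a point): Centre of the lever's black grip, a round bar 24 mm thick, 100 mm long along the press's x, 150 mm out from the lever's axis on the press's right (-y): press x -10, y -207, z 276 mm with the lever up, z 188 mm with it down. It can be pushed from above with closed fingers.
- holder: Bystander: brass lampholder, upright cylinder 38 mm across, 60 mm high, at the left front of the base plate. Origin: centre of its underside.
- rose: Bystander: round brass ceiling rose, 76 mm across, 28 mm high, on the base plate at its right back corner. Origin: centre of its underside.
- shade_a: Bystander: aluminium lamp bowl, 140 mm across, 65 mm high, on the bench to the left. Origin: centre of its underside.
- shade_b: Bystander: aluminium lamp bowl, 130 mm across, 60 mm high, on the bench to the left, farther away. Origin: centre of its underside.
- driver: Bystander: screwdriver with a yellow handle, 200 mm long, lying on the bench to the right. Origin: near its middle.
- strip: Bystander: flat brass strip 160 x 40 x 6 mm without a lug, on the bench to the right. Origin: centre of its underside.
- jar: Bystander: amber jar 68 mm across, 85 mm high, on the bench to the right. Origin: centre of its underside.
Mind the look-alikes: they are no part of the job. What is shaped like the bracket but green or pink is not meant.

How it is judged:
By the outcome, as a careful person would: the job done as asked, in the order asked, and still so for the second after the job is handed in, with the robot touching nothing.
It also fails if it takes over 54 s, if anything falls off the work surface, if the arm or the gripper's body presses on something with over 40 N, if the wrist force passes 120 N, or if a joint passes its speed limit or range.

ROBOT

A 6-joint arm with a two-finger parallel gripper is mounted at the origin on the work surface. World frame = base frame: x ahead of the robot, y to its left, z up, the work surface at z = 0. Lengths are in m, angles in rad, forces in N, time in s.
With the tool pointing down it reaches from about 0.275 to 0.725 m from the base axis. Payload 15.9 kg.
Tool frame: the origin (TCP) lies at the very end of the fingers, on their centre line; the grasp point (between the pads) lies 19 mm behind it; z points along the fingers, y is the line along which they close (so a half turn about z gives the same grasp; the last joint's range is limited). The gripper opens to 85 mm and grips with 20 to 120 N. Pads are 22 mm wide; open, the fingers measure 114 mm over their backs; the gripper's body (76 mm by 85 mm) begins 54 mm behind the grasp point. The pads swing forward as they close: fully open they stand 13 mm farther back than shut.
Start: joints at [1.29, 0.213, -0.034, 1.323, 0, 1.571], TCP at [0.139, 0.48, 0.231] pointing down, gripper open.
Joint ranges: [-2.98, 2.98], [-0.74, 1.72], [-1.14, 1.35], [-2.1, 2.04], [-1.57, 1.44], [-3.14, 3.14]. Speed limits (rad/s): [1.89, 1.89, 2.39, 2.57, 3.14, 3.14].

INTERFACE

Orientations are given as [roll, pitch, yaw] about the fixed x, y, z axes, in that order (R = Rz(yaw) Ry(pitch) Rx(roll)).
In Python, from workcell import * gives the robot as it stands. The module is installed in compiled form; this text tells all that it offers.
- The arm moves only by the tool carry_out, never from a script. Its argument "motion" is a list of rows, each an object of numbers: "x", "y", "z": the shift along the tool's x, y, z in cm; "roll": the turn about the tool's z in degrees. In form: [{"x": .., "y": .., "z": .., "roll": ..}, ...]. A call has 1 to 8 rows; each row is the pose to reach, as a shift and turn from the pose commanded when the call began, along the tool's axes at that moment; what a row does not reach only later rows make up. A row lasts 1/12 s, in which the tool goes at most 41.7 mm and 7.16 degrees, less where a joint would pass 70% of its speed; a pose out of reach is approached as far as the arm can. A call with a gripper value outside its range is refused whole. "fingers" is the opening, from 0 (shut) to 1 (fully open), set as the call begins (left out, the last holds). The fingers move at their own pace and stop on an object; "squeeze" is the grip in N (left out, the last holds). Time passes only in rows, so rows that repeat a pose let the fingers close. It gives the time, the measured TCP pose, the force, the opening and the grip force at its end, in the units of the state.
- get_state(): the state, without advancing time (a new reading comes with each control period).
- snapshot(name): name is "side" or "top" or "wrist"; returns (picture, depth): 420x560x3 uint8, red, green, blue; 420x560 float32, m along the optical axis (not along the pixel's ray), 0 where there is no reading.
- calibration(name): a dict with "fovy" (degrees; the focal length in pixels is half the picture's height over the tangent of half this angle, whatever the lens; pixels are square), "cx", "cy" (the principal point, pixels), "R" (3x3) and "t" (3): a world point X has camera coordinates R X + t; the wrist camera has in their place "mount" (4x4, takes a point from camera to tool coordinates, whose origin is the TCP and whose axes are the flange's). Camera axes: x right, y down, z forward; pixel columns grow to the right and rows downward; lengths in m; the calibration is good to about 2 mm. A picture is of the moment at which its call begins: read the wrist's pose just before it. calibration takes no time and is no camera call.
- finish_job(): hands the job in; it is judged then, once.
Trained networks look in the newest picture that a camera, given by its name, has taken for a name from the list of things; names that differ only in an ending like _2 or _b are one class to them, and where a whole thing is asked for, a point or a joint stands for the part that bears it (a point fixed in the world has none). Each returns a list of dicts, best first, with "conf" (0 to 1); they miss things now and then, are a little off and sometimes report something else, mostly with a low value. They report only what shows in the picture. A call takes as long as a camera call. They do not tell look-alikes from the thing itself.
- look_for(camera, target): "extent" ([left, top, right, bottom] as shares, 0 to 1, of the picture: columns of its width, rows of its height, round what is visible of it).
- mark_of(camera, target): "xy" ([column, row] as shares, 0 to 1, of the picture: columns of its width, rows of its height: a listed point, or the origin of a listed thing).
The state is a dict: "time": time; "q": joint angles; "joint_vel": joint speeds; "joint_efforts": joint torques, N m; "ee_pos": TCP position; "ee_rot": TCP orientation; "ft_force": force on the tool from outside, world axes, zero at the start; "wrist_torque": the same for the moment, N m; "grip_width": opening from 0.0 (shut) to 1.0 (fully open); "grasp_force": force on a finger pad.
Only numpy, scipy, OpenCV 4.12 (cv2) and the standard library are available. Lean on these libraries where they do the work, as an engineer would, in place of code of your own. Each camera call takes 0.05 s, during which the arm holds its last target. There are 200 camera calls.

## Working session

There is one attempt and no reset: what is moved stays moved. The work goes in short steps, Python scripts to look and compute and a tool call to move; the robot and the scene stay as the last step left them, time stands still between calls to the robot, and variables do not carry over. Pictures are saved under pics/ and viewed, at most 14 in all, crops included, and the job is handed in when it is done.

Besides the shell and the picture viewer there is one more tool, called as a command line: name --argument value ..., lists and objects as JSON in quotes. carry_out: Moves the arm, as the interface text tells. Its arguments: {"type":"object","properties":{"motion":{"type":"array","items":{"type":"object","properties":{"x":{"type":"number"},"y":{"type":"number"},"z":{"type":"number"},"roll":{"type":"number"}}}},"fingers":{"type":"number"},"squeeze":{"type":"number"}},"required":["motion"]}

```bash
mkdir -p pics; cat > h.py <<'E'
from workcell import *
import numpy as np, cv2
from scipy.spatial.transform import Rotation as Ro
def K(name):
    c=calibration(name); f=210/np.tan(np.radians(c["fovy"])/2); return c,f
def cam2world(name,p,st=None):
    c,f=K(name)
    if "mount" in c:
        m=np.array(c["mount"]); st=st or get_state()
        return Ro.from_euler('xyz',st["ee_rot"]).apply((m[:3,:3]@p)+m[:3,3])+np.array(st["ee_pos"])
    return np.array(c["R"]).T@(np.array(p)-np.array(c["t"]))
def ray(name,u,v,st=None):
    c,f=K(name); d=np.array([(u-c["cx"])/f,(v-c["cy"])/f,1.])
    o=cam2world(name,np.zeros(3),st); return o,cam2world(name,d,st)-o
def onz(name,u,v,z,st=None):
    o,d=ray(name,u,v,st); return o+d*(z-o[2])/d[2]
def save(n,img): cv2.imwrite("pics/"+n+".png",cv2.cvtColor(img,cv2.COLOR_RGB2BGR))
E
python3 - <<'E'
from h import *
s=get_state();print({k:np.round(v,3).tolist() for k,v in s.items()})
for n in("top","side"):
    c,f=K(n);print(n,f,c["cx"],c["cy"],np.round(c["R"],3).tolist(),np.round(c["t"],3).tolist())
    im,d=snapshot(n);save(n,im);np.save(n+"_d",d)
    for t in("spot","lug","bracket","punch_point","lever_grip","press","holder","rose","driver","strip","jar","ram"):
        for r in mark_of(n,t)[:3]:
            u,v=r["xy"][0]*560,r["xy"][1]*420
            iu,iv=min(int(u),559),min(int(v),419)
            z=d[iv,iu]; w=cam2world(n,np.array([(u-c["cx"])/f,(v-c["cy"])/f,1])*z)
            print(n,t,round(r["conf"],2),round(u,1),round(v,1),np.round(w,3))
print(np.array(K("wrist")[0]["mount"]).round(3).tolist())
E
```

```text
{'time': 0.0, 'q': [1.29, 0.213, -0.035, 1.323, 0.0, 1.571], 'joint_vel': [-0.0, 0.0, -0.002, -0.0, -0.001, -0.003], 'joint_efforts': [0.001, -68.616, 48.712, 0.017, -0.0, 0.0], 'ee_pos': [0.138, 0.48, 0.231], 'ee_rot': [-3.14, -0.0, 2.861], 'ft_force': [0.473, 0.813, -0.544], 'wrist_torque': [0.019, -0.094, 0.042], 'grasp_force': 0.0, 'grip_width': 0.997}
top 425.31539067037005 283.29782603293575 202.04574241559047 [[0.025, -1.0, -0.011], [-0.998, -0.024, -0.062], [0.062, 0.013, -0.998]] [-0.009, 0.532, 1.425]
top spot 0.88 294.0 270.7 [ 0.301 -0.038  0.011]
top spot 0.74 244.2 181.6 [0.598 0.138 0.02 ]
top spot 0.69 233.0 259.6 [0.333 0.169 0.011]
top lug 0.64 243.1 203.8 [0.519 0.133 0.078]
top lug 0.64 239.1 239.8 [0.4   0.15  0.009]
top lug 0.6 287.4 248.7 [ 0.375 -0.014  0.022]
top bracket 0.89 239.4 254.1 [0.352 0.148 0.011]
top bracket 0.82 251.0 191.2 [0.565 0.114 0.026]
top bracket 0.58 289.7 256.6 [ 0.348 -0.022  0.012]
top lever_grip 0.94 320.3 156.4 [ 0.644 -0.099  0.286]
top press 0.81 251.0 167.1 [0.61  0.093 0.28 ]
top holder 0.47 208.8 198.6 [0.533 0.246 0.078]
top r
[... 705 characters left out ...]
 283.3 293.5 [ 0.524 -0.174  0.006]
side bracket 0.9 266.4 204.1 [0.562 0.138 0.018]
side bracket 0.9 199.4 216.4 [0.351 0.157 0.003]
side lever_grip 0.68 322.3 196.8 [ 0.635 -0.099  0.285]
side lever_grip 0.31 282.9 381.4 [ 0.452 -0.405  0.025]
side press 0.83 297.2 209.0 [0.652 0.1   0.009]
side holder 0.72 248.9 180.7 [0.533 0.246 0.024]
side rose 0.79 324.6 230.5 [ 0.699 -0.017  0.029]
side driver 0.59 284.5 383.0 [ 0.455 -0.407  0.019]
side driver 0.24 350.2 362.1 [ 0.626 -0.398  0.004]
side strip 0.8 350.7 360.5 [ 0.629 -0.394  0.003]
side ram 0.37 303.1 192.2 [0.692 0.161 0.011]
[[-0.0, -0.954, -0.301, 0.078], [1.0, -0.0, -0.0, 0.0], [0.0, -0.301, 0.954, -0.143], [0.0, 0.0, 0.0, 1.0]]
```

View pics/top.png

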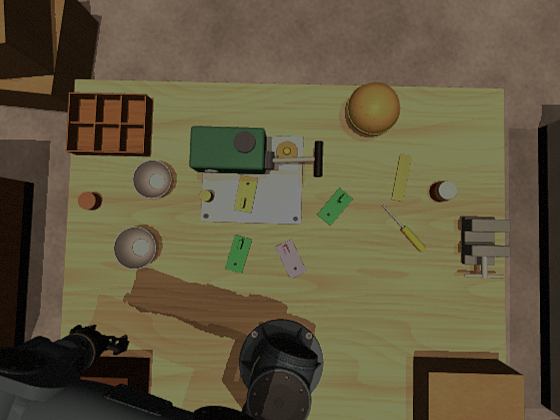

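View pics/side.png

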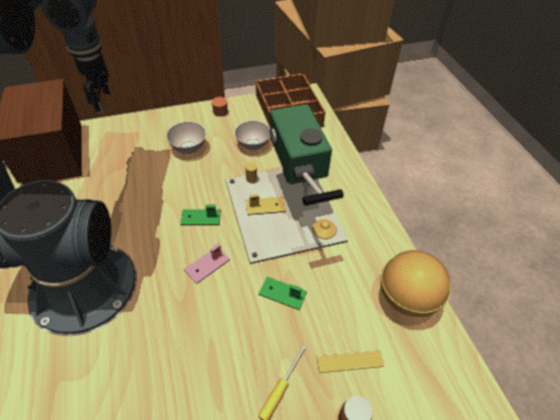

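```bash
python3 - <<'E'
from h import *
a=cv2.imread("pics/top.png")[115:235,180:335];b=cv2.imread("pics/side.png")[150:270,215:360]
a=cv2.resize(a,None,fx=4,fy=4,interpolation=cv2.INTER_CUBIC)[:480,:620]
cv2.imwrite("pics/c1.png",a)
E
python3 - <<'E'
from h import *
im=cv2.cvtColor(cv2.imread("pics/top.png"),cv2.COLOR_BGR2HSV)
m=((im[...,1]<45)&(im[...,2]>110)).astype(np.uint8); m[:120]=0;m[235:]=0;m[:,:185]=0;m[:,318:]=0
n,l,s,c=cv2.connectedComponentsWithStats(m);print(s[1:][s[1:,4]>50])
k=1+np.argmax(s[1:,4]);pts=cv2.findContours((l==k).astype(np.uint8),cv2.RETR_EXTERNAL,cv2.CHAIN_APPROX_NONE)[0][0][:,0]
r=cv2.minAreaRect(pts);print(r)
for p in cv2.boxPoints(r): print(p,onz("top",*p,.014).round(4))
y=((im[...,0]>18)&(im[...,0]<32)&(im[...,1]>110)).astype(np.uint8);y[:170]=0;y[218:]=0;y[:,:228]=0;y[:,262:]=0
n,l,s,c=cv2.connectedComponentsWithStats(y);print(s,c)
k=1+np.argmax(s[1:,4]);r=cv2.minAreaRect(np.argwhere(l==k)[:,::-1].astype(np.float32));print(r)
for p in cv2.boxPoints(r): print(p,onz("top",*p,.022).round(4))
E
```

```text
[[ 270  136   33   21  324]
 [ 201  164  101   60 4086]]
((251.0, 193.5), (59.0, 100.0), 90.0)
[201. 164.] [0.6553 0.2886 0.014 ]
[301. 164.] [ 0.6632 -0.0534  0.014 ]
[301. 223.] [ 0.4622 -0.0579  0.014 ]
[201. 223.] [0.4538 0.2811 0.014 ]
[[     0      0    560    420 234641]
 [   234    175     24     37    559]] [[279.58116442 209.53927489]
 [245.43112701 193.01431127]]
((245.53846740722656, 193.30770874023438), (17.258220672607422, 34.516441345214844), 11.309932708740234)
[233.69232 208.53848] [0.5052 0.1707 0.022 ]
[240.46155 174.69232] [0.6207 0.1514 0.022 ]
[257.3846  178.07693] [0.6105 0.0936 0.022 ]
[250.61539 211.9231 ] [0.4952 0.1131 0.022 ]
```

View pics/c1.png

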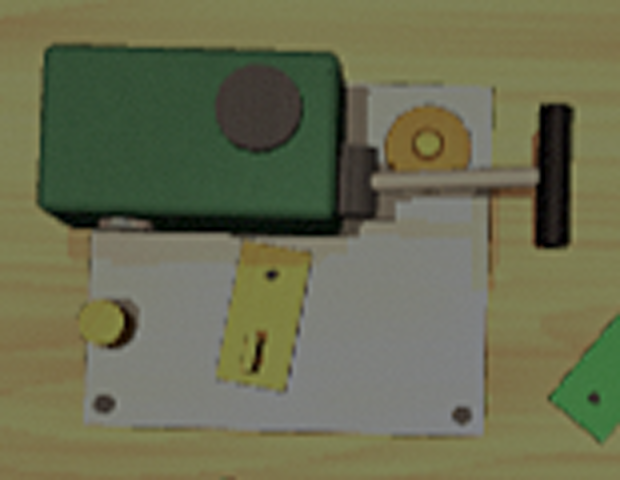

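Candidates in the top image are the brass bracket on the base plate at about (245,193) with its spot at (248,183), the green ones at (239,254) and (335,206), the pink one at (290,257), and the lugless brass strip at (401,177). I choose the brass one on the plate. The crop confirms it: yellow, spot at crop (272,273), lug at (258,350). The holder is to its left, and the rose is behind and to the right.

```bash
cat >> h.py <<'E'
def to(pos,yaw=None):
    s=get_state(); R=Ro.from_euler('xyz',s["ee_rot"]); d=R.inv().apply(np.array(pos)-np.array(s["ee_pos"]))*100
    y=s["ee_rot"][2]; r=0 if yaw is None else -np.degrees((yaw-y+np.pi)%(2*np.pi)-np.pi)
    print("move cm",d.round(2),"roll",round(r,2),"rows",np.ceil(np.linalg.norm(d)/4.17),np.ceil(abs(r)/7.16))
E
python3 - <<'E'
from h import *
C=[onz("top",*p,.014) for p in((200.75,221),(301.2,223.8),(303.2,137))]
for c in C: print(c.round(4))
print("front",np.linalg.norm(C[0]-C[1]),"right",np.linalg.norm(C[2]-C[1]))
a=C[0]-C[1];b=C[2]-C[1];print(np.arctan2(-a[0],a[1]),np.arctan2(b[1],b[0]))
to((.45,.12,.24),3.12)
E
```

```text
[0.4605 0.2822 0.014 ]
[ 0.4595 -0.0586  0.014 ]
[ 0.7566 -0.0588  0.014 ]
front 0.3408346547906546 right 0.2971118100932088
-0.0029995604987331 -0.0006967278587092526
move cm [-39.91 -26.    -0.87] roll -14.85 rows 12.0 3.0
```

carry_out --motion '[{"x": -3.3, "y": -2.2, "z": 0, "roll": -5}, {"x": -6.6, "y": -4.3, "z": 0, "roll": -10}, {"x": -10, "y": -6.5, "roll": -14.9}, {"x": -13.3, "y": -8.7, "roll": -14.9}, {"x": -16.6, "y": -10.8, "roll": -14.9}, {"x": -20, "y": -13, "roll": -14.9}, {"x": -23.3, "y": -15.2, "roll": -14.9}, {"x": -26.6, "y": -17.3, "z": -0.9, "roll": -14.9}]'

```text
invalid input at $.motion[2]: expected keys x, y, z, roll
```

```bash
python3 - <<'E'
from h import *
s=get_state();print(s["ee_pos"],s["ee_rot"],s["q"]);to((.45,.12,.24),3.14)
E
```

```text
[0.13854507 0.48039653 0.23129187] [-3.14156225e+00 -1.87881905e-05  2.86081422e+00] [ 1.29000602e+00  2.12907114e-01 -3.44261954e-02  1.32349342e+00
  1.87878296e-05  1.57078446e+00]
move cm [-39.91 -26.    -0.87] roll -16.0 rows 12.0 3.0
```

carry_out --motion '[{"x": -3.3, "y": -2.2, "z": 0, "roll": -5}, {"x": -6.6, "y": -4.3, "z": 0, "roll": -10}, {"x": -10, "y": -6.5, "z": 0, "roll": -16}, {"x": -13.3, "y": -8.7, "z": 0, "roll": -16}, {"x": -16.6, "y": -10.8, "z": 0, "roll": -16}, {"x": -20, "y": -13, "z": 0, "roll": -16}, {"x": -23.3, "y": -15.2, "z": 0, "roll": -16}, {"x": -26.6, "y": -17.3, "z": -0.9, "roll": -16}]'

```text
time: 1.97
ee_pos: [0.3465, 0.2383, 0.2395]
ee_rot: [-3.141, -0.001, 3.14]
ft_force: [-0.2, 0.7, -0.5]
grip_width: 0.999
grasp_force: 0.0
```

```bash
python3 - <<'E'
from h import *
s=get_state();print(s["ee_pos"],s["ee_rot"],s["q"]);to((.45,.12,.24),3.14)
E
```

```text
[0.34650688 0.23830843 0.23952412] [-3.14079941e+00 -1.05966927e-03  3.14014575e+00] [ 6.02492191e-01  4.94616045e-02 -2.03277656e-01  1.31937976e+00
 -5.11450334e-05  6.03938705e-01]
move cm [-10.37 -11.82  -0.05] roll 0.01 rows 4.0 1.0
```

carry_out --motion '[{"x": -2.6, "y": -3, "z": 0, "roll": 0}, {"x": -5.2, "y": -5.9, "z": 0, "roll": 0}, {"x": -7.8, "y": -8.9, "z": 0, "roll": 0}, {"x": -10.4, "y": -11.8, "z": 0, "roll": 0}, {"x": -10.4, "y": -11.8, "z": 0, "roll": 0}]'

```text
time: 2.38
ee_pos: [0.4532, 0.1179, 0.24]
ee_rot: [-3.14, 0.001, 3.135]
ft_force: [0.0, 1.0, 0.3]
grip_width: 1.001
grasp_force: 0.0
```

```bash
cat > meas.py <<'E'
from h import *
import sys
def meas(tag):
    s=get_state(); im,d=snapshot("wrist"); save(tag,im)
    print(np.round(s["ee_pos"],4),np.round(s["ee_rot"],4))
    h=cv2.cvtColor(im,cv2.COLOR_RGB2HSV)
    for t,z in(("spot",.022),("lug",.054),("bracket",.014),("punch_point",.0515)):
        for r in mark_of("wrist",t)[:2]:
            u,v=r["xy"][0]*560,r["xy"][1]*420
            print(t,round(r["conf"],2),round(u,1),round(v,1),onz("wrist",u,v,z,s).round(4))
    return s,im,d,h
if __name__=="__main__": meas(sys.argv[1])
E
python3 meas.py w1
```

```text
[0.4532 0.1179 0.24  ] [-3.1403e+00  8.0000e-04  3.1352e+00]
spot 0.87 282.7 280.4 [0.5932 0.1254 0.022 ]
spot 0.87 133.6 53.7 [ 0.3147 -0.0354  0.022 ]
lug 0.91 298.6 124.6 [0.3884 0.1415 0.054 ]
lug 0.85 31.1 256.3 [ 0.5393 -0.1781  0.054 ]
bracket 0.81 153.4 81.9 [ 0.3423 -0.0207  0.014 ]
bracket 0.72 65.5 227.3 [ 0.5177 -0.1585  0.014 ]
```

View pics/w1.png

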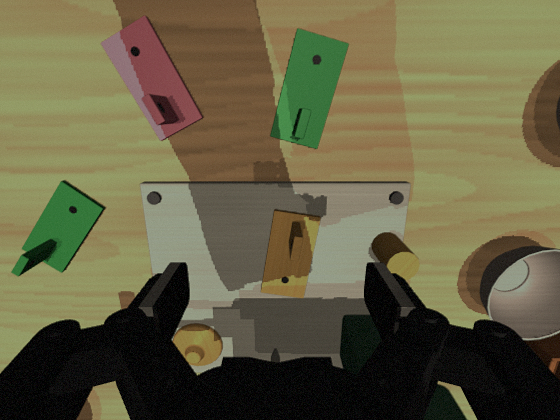

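Wrist view: the brass bracket is at about (290,255) with its spot at (285,280). The front corners of the base plate are at (141,182) and (411,182), and the holder is at (400,260).

```bash
cat > fit.py <<'E'
from h import *
def lsd(img,z,s,box,cam="wrist"):
    g=cv2.cvtColor(img,cv2.COLOR_RGB2GRAY); L=cv2.createLineSegmentDetector().detect(g)[0][:,0]
    out=[]
    for l in L:
        if np.hypot(l[0]-l[2],l[1]-l[3])<14: continue
        if not all(box[0]<l[i]<box[2] and box[1]<l[i+1]<box[3] for i in(0,2)): continue
        a,b=onz(cam,l[0],l[1],z,s),onz(cam,l[2],l[3],z,s); d=b-a
        out.append((l.round(1).tolist(),a[:2].round(4).tolist(),b[:2].round(4).tolist(),round(float((np.arctan2(d[1],d[0])+np.pi/4)%(np.pi/2)-np.pi/4),3)))
    return out
E
python3 - <<'E'
from fit import *
s=get_state();im=cv2.cvtColor(cv2.imread("pics/w1.png"),cv2.COLOR_BGR2RGB)
print("base");[print(*o) for o in lsd(im,.014,s,(130,170,420,300)) if not(240<o[0][0]<330 and o[0][1]>195)]
print("br");[print(*o) for o in lsd(im,.022,s,(250,200,335,302))]
E
```

```text
base
[147.60000610351562, 278.3999938964844, 162.10000610351562, 271.1000061035156] [0.591, -0.055] [0.5797, -0.0336] 0.486
[388.79998779296875, 270.3999938964844, 403.29998779296875, 277.70001220703125] [0.5789, 0.2773] [0.5901, 0.2985] -0.486
[367.79998779296875, 247.5, 378.20001220703125, 231.89999389648438] [0.5445, 0.2454] [0.5221, 0.257] -0.477
[378.20001220703125, 233.3000030517578, 393.29998779296875, 230.39999389648438] [0.524, 0.2571] [0.5199, 0.2766] 0.205
[400.70001220703125, 250.6999969482422, 388.20001220703125, 258.20001220703125] [0.5492, 0.2898] [0.5603, 0.2743] 0.62
[390.70001220703125, 230.5, 401.29998779296875, 240.0] [0.5201, 0.2732] [0.5336, 0.2887] -0.717
[401.29998779296875, 241.1999969482422, 416.8999938964844, 255.60000610351562] [0.5353, 0.2889] [0.5564, 0.3126] -0.726
[143.10000610351562, 180.3000030517578, 288.1000061035156, 180.3000030517578] [0.4527, -0.0428] [0.4528, 0.1378] -0.001
[186.89999389648438, 183.5, 140.60000610351562, 183.60000610351562] [0.4568, 0.0114] [0.457, -0.0464] 0.003
[290.6000061035156, 180.3000030517578, 405.6000061035156, 180.199
[... 1827 characters left out ...]
125, 282.0] [0.5852, 0.1274] [0.5919, 0.1051] 0.29
[300.79998779296875, 214.6999969482422, 274.3999938964844, 210.6999969482422] [0.4954, 0.154] [0.49, 0.1206] -0.161
[267.70001220703125, 239.3000030517578, 272.3999938964844, 210.5] [0.529, 0.1118] [0.4898, 0.1182] -0.161
[308.5, 275.3999938964844, 304.20001220703125, 294.29998779296875] [0.5819, 0.1664] [0.6112, 0.1614] -0.169
[318.5, 228.1999969482422, 313.79998779296875, 250.5] [0.5136, 0.1771] [0.545, 0.1722] -0.155
[280.6000061035156, 294.8999938964844, 260.5, 292.6000061035156] [0.6122, 0.1289] [0.6085, 0.1013] -0.134
[261.70001220703125, 275.6000061035156, 265.6000061035156, 249.39999389648438] [0.5821, 0.1033] [0.5433, 0.1091] -0.148
```

```bash
python3 - <<'E'
from fit import *
s=get_state();print(s["ee_pos"],s["ee_rot"],s["joint_vel"])
im,d=snapshot("wrist");save("w2",im);s2=get_state();print(s2["ee_pos"])
for o in lsd(im,.014,s,(130,170,420,300)): 
    if abs(o[3])<.02: print(*o)
c,f=K("wrist");print(f,c["cx"],c["cy"])
# depth check of base plate & bench
for u,v in((220,205),(200,230),(350,240),(450,150),(60,150),(300,350)):
    z=d[v,u];print(u,v,cam2world("wrist",np.array([(u-c["cx"])/f,(v-c["cy"])/f,1])*z,s).round(4))
# side/top lines
for n in("top","side"):
    im,_=snapshot(n)
    b=(190,120,310,230) if n=="top" else (215,160,350,270)
    for o in lsd(im,.014,None,b,n):
        if abs(o[3])<.03: print(n,*o)
E
```

```text
[0.44949045 0.12301414 0.24035646] [ 3.14141741e+00 -9.97410131e-05  3.14105354e+00] [ 0.01023956 -0.00352559 -0.00195522 -0.00195448 -0.00056935 -0.00092872]
[0.44949042 0.12317056 0.24046412]
[185.60000610351562, 186.1999969482422, 136.89999389648438, 186.1999969482422] [0.4603, 0.0095] [0.4603, -0.0516] -0.001
[139.39999389648438, 183.1999969482422, 288.1000061035156, 183.8000030517578] [0.4563, -0.0479] [0.4573, 0.1379] -0.005
[291.8999938964844, 183.8000030517578, 400.6000061035156, 184.1999969482422] [0.4573, 0.1426] [0.4578, 0.2785] -0.004
[404.3999938964844, 187.3000030517578, 188.10000610351562, 186.3000030517578] [0.4618, 0.2837] [0.4604, 0.0126] -0.005
[297.1000061035156, 224.3000030517578, 296.70001220703125, 240.60000610351562] [0.5113, 0.1501] [0.5343, 0.1501] -0.004
[136.0, 189.3000030517578, 143.39999389648438, 245.6999969482422] [0.4643, -0.0533] [0.5417, -0.0542] -0.011
[397.3999938964844, 236.8000030517578, 401.0, 210.6999969482422] [0.529, 0.2831] [0.4927, 0.2833] -0.005
[305.6000061035156, 285.70001220703125, 348.1000061035156, 285.6000061035156] [0.6027, 0.1639]
[... 2423 characters left out ...]
 0.2056] [0.659, 0.205] 0.012
side [232.89999389648438, 211.89999389648438, 224.39999389648438, 181.89999389648438] [0.454, 0.1375] [0.4554, 0.2714] -0.011
side [309.70001220703125, 163.6999969482422, 294.5, 166.5] [0.7554, 0.2781] [0.7009, 0.2787] -0.011
side [236.0, 213.39999389648438, 244.3000030517578, 239.39999389648438] [0.4621, 0.1292] [0.4632, 0.0251] 0.011
side [228.5, 185.5, 234.3000030517578, 206.89999389648438] [0.4648, 0.2516] [0.4629, 0.1565] -0.02
side [242.10000610351562, 241.8000030517578, 237.39999389648438, 226.6999969482422] [0.4549, 0.0183] [0.4544, 0.0769] 0.007
side [306.8999938964844, 200.89999389648438, 331.79998779296875, 195.5] [0.6911, 0.1195] [0.7759, 0.12] 0.007
```

```bash
python3 meas.py w3; python3 - <<'E'
from fit import *
s=get_state();im=cv2.cvtColor(cv2.imread("pics/w3.png"),cv2.COLOR_BGR2RGB)
for o in lsd(im,.022,s,(245,200,335,302)): print(*o)
h=cv2.cvtColor(im,cv2.COLOR_RGB2HSV)
m=((h[...,0]>8)&(h[...,0]<32)&(h[...,1]>110)&(h[...,2]>60)).astype(np.uint8);m[:203]=0;m[302:]=0;m[:,:245]=0;m[:,335:]=0
r=cv2.minAreaRect(np.argwhere(m)[:,::-1].astype(np.float32));print(r)
q=np.array([onz("wrist",*p,.022,s)[:2] for p in cv2.boxPoints(r)]);print(q.round(4).tolist(),q.mean(0))
E
```

```text
[0.4496 0.1232 0.2405] [ 3.1414e+00  3.0000e-04 -3.1414e+00]
spot 0.94 313.9 65.9 [0.3239 0.1643 0.022 ]
spot 0.91 130.8 54.7 [ 0.3128 -0.034   0.022 ]
lug 0.97 153.4 114.8 [ 0.3747 -0.0048  0.054 ]
lug 0.9 28.8 256.3 [ 0.5375 -0.1747  0.054 ]
bracket 0.87 300.4 96.0 [0.3544 0.1509 0.014 ]
bracket 0.87 149.9 83.1 [ 0.3407 -0.0201  0.014 ]
punch_point 0.55 269.3 350.7 [0.6799 0.1138 0.0515]
[285.6000061035156, 299.3999938964844, 325.70001220703125, 300.3999938964844] [0.6197, 0.1354] [0.6214, 0.1909] -0.03
[270.6000061035156, 211.0, 305.6000061035156, 216.89999389648438] [0.4909, 0.1154] [0.4987, 0.1597] -0.176
[306.20001220703125, 228.0, 311.1000061035156, 260.70001220703125] [0.5138, 0.1608] [0.5603, 0.1687] 0.167
[281.79998779296875, 259.3999938964844, 286.0, 224.39999389648438] [0.5582, 0.1298] [0.5088, 0.1349] -0.102
[288.0, 239.5, 284.6000061035156, 261.8999938964844] [0.5298, 0.1377] [0.562, 0.1335] -0.129
[300.70001220703125, 218.6999969482422, 269.5, 213.6999969482422] [0.5011, 0.1536] [0.4943, 0.114] -0.169
[294.1000061035156, 225.6999969482422, 297.3999938964844, 239.60000610351562] [0.5106, 0.1454] [0.5298, 0.1498] 0.229
[314.6000061035156, 224.39999389648438, 311.1000061035156, 243.0] [0.5089, 0.1715] [0.5346, 0.1678] -0.142
((284.697998046875, 256.71142578125), (46.34275436401367, 83.99623107910156), 10.007980346679688)
[[0.6111, 0.0925], [0.4912, 0.1136], [0.502, 0.1714], [0.6241, 0.1557]] [0.55713351 0.13333103]
```

```bash
python3 - <<'E'
from h import *
to((.5225,.139,.11),np.pi-.163)
to((.5225,.139,.030),np.pi-.163)
E
```

```text
move cm [-7.26  1.65 13.03] roll 9.29 rows 4.0 2.0
move cm [-7.26  1.65 21.03] roll 9.29 rows 6.0 2.0
```

carry_out --motion '[{"x": -2.4, "y": 0.6, "z": 3.3, "roll": 4.6}, {"x": -4.8, "y": 1.1, "z": 6.5, "roll": 9.3}, {"x": -7.3, "y": 1.7, "z": 9.8, "roll": 9.3}, {"x": -7.3, "y": 1.7, "z": 13, "roll": 9.3}, {"x": -7.3, "y": 1.7, "z": 13, "roll": 9.3}, {"x": -7.3, "y": 1.7, "z": 13, "roll": 9.3}, {"x": -7.3, "y": 1.7, "z": 13, "roll": 9.3}]' --fingers 1

```text
time: 3.62
ee_pos: [0.5233, 0.1393, 0.1122]
ee_rot: [3.141, 0.001, 2.978]
ft_force: [0.2, 0.0, 1.3]
grip_width: 1.001
grasp_force: 0.0
```

```bash
python3 meas.py w4; python3 - <<'E'
from h import *
to((.5225,.139,.030),np.pi-.163)
E
```

```text
[0.5233 0.1393 0.1122] [3.1410e+00 1.2000e-03 2.9779e+00]
spot 0.74 274.9 286.1 [0.5909 0.127  0.022 ]
lug 0.86 249.3 15.7 [0.3916 0.1453 0.054 ]
lug 0.74 276.1 228.4 [0.5248 0.139  0.054 ]
bracket 0.76 12.1 2.7 [ 0.3463 -0.0157  0.014 ]
bracket 0.66 274.3 248.4 [0.5586 0.1318 0.014 ]
move cm [ 0.12 -0.06  8.19] roll -0.05 rows 2.0 1.0
```

View pics/w4.png

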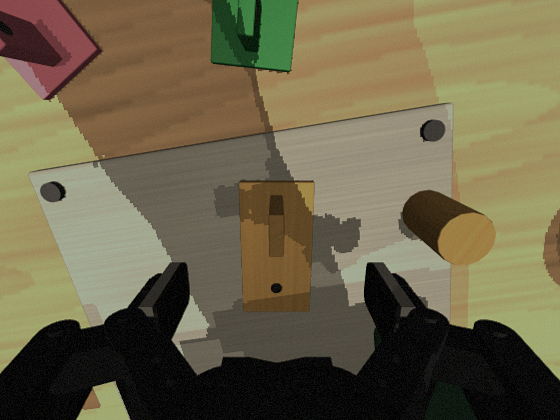

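The view shows the brass bracket centred at (277,245), square to the fingers, with the lug at (276,228) and the spot at (276,288).

carry_out --motion '[{"x": 0.1, "y": 0, "z": 2.8, "roll": 0}, {"x": 0.1, "y": 0, "z": 5.5, "roll": 0}, {"x": 0.1, "y": 0, "z": 7.4, "roll": 0}, {"x": 0.1, "y": 0, "z": 8.2, "roll": 0}, {"x": 0.1, "y": 0, "z": 8.2, "roll": 0}, {"x": 0.1, "y": 0, "z": 8.2, "roll": 0}]'

```text
time: 4.37
ee_pos: [0.5225, 0.1395, 0.0293]
ee_rot: [3.141, 0.001, 2.978]
ft_force: [-0.4, 0.4, 0.9]
grip_width: 0.998
grasp_force: 0.0
```

carry_out --motion '[{"x": 0, "y": 0, "z": 0, "roll": 0}, {"x": 0, "y": 0, "z": 0, "roll": 0}, {"x": 0, "y": 0, "z": 0, "roll": 0}, {"x": 0, "y": 0, "z": 0, "roll": 0}, {"x": 0, "y": 0, "z": 0, "roll": 0}, {"x": 0, "y": 0, "z": 0, "roll": 0}, {"x": 0, "y": 0, "z": 0, "roll": 0}, {"x": 0, "y": 0, "z": 0, "roll": 0}]' --fingers 0 --squeeze 25

```text
time: 5.03
ee_pos: [0.5222, 0.1393, 0.0285]
ee_rot: [3.142, 0.0, 2.978]
ft_force: [-1.5, -1.5, 4.5]
grip_width: 0.113
grasp_force: 27.0
```

```bash
python3 - <<'E'
from h import *
s=get_state();print(s["ee_pos"],s["ee_rot"],s["ft_force"],s["grip_width"],s["grasp_force"])
to((.545,.115,s["ee_pos"][2]),np.pi-.003)
E
```

```text
[0.5221531  0.13934275 0.02849652] [3.14156120e+00 2.52285774e-04 2.97765111e+00] [-1.54495449 -1.45569094  4.54875134] 0.11345296891713351 26.976356506347656
move cm [-2.65 -2.03  0.  ] roll -9.22 rows 1.0 2.0
```

carry_out --motion '[{"x": -0.5, "y": -0.4, "z": 0, "roll": -2}, {"x": -1, "y": -0.8, "z": 0, "roll": -4}, {"x": -1.5, "y": -1.2, "z": 0, "roll": -6}, {"x": -2.1, "y": -1.6, "z": 0, "roll": -8}, {"x": -2.65, "y": -2.05, "z": 0, "roll": -9.2}, {"x": -2.65, "y": -2.05, "z": 0, "roll": -9.2}, {"x": -2.65, "y": -2.05, "z": 0, "roll": -9.2}, {"x": -2.65, "y": -2.05, "z": 0, "roll": -9.2}]'

```text
time: 5.7
ee_pos: [0.5453, 0.1147, 0.0285]
ee_rot: [-3.141, 0.001, 3.137]
ft_force: [2.7, -2.1, 3.3]
grip_width: 0.113
grasp_force: 26.9
```

carry_out --motion '[{"x": 0, "y": 0, "z": 0, "roll": 0}, {"x": 0, "y": 0, "z": 0, "roll": 0}, {"x": 0, "y": 0, "z": 0, "roll": 0}, {"x": 0, "y": 0, "z": 0, "roll": 0}]'

```text
time: 6.03
ee_pos: [0.5451, 0.1149, 0.0285]
ee_rot: [-3.142, 0.001, 3.138]
ft_force: [4.0, -2.5, 5.5]
grip_width: 0.113
grasp_force: 27.2
```

```bash
python3 - <<'E'
from fit import *
s=get_state();print(s["ee_pos"],s["ee_rot"],s["ft_force"],s["grip_width"],s["grasp_force"])
to((.545,.1148,s["ee_pos"][2]),np.pi-.003)
im,d=snapshot("side");c=cv2.resize(im[150:270,215:360],None,fx=5,fy=5,interpolation=cv2.INTER_CUBIC);save("s2",c)
for t in("spot","lug"):
  for r in mark_of("side",t): 
    u,v=r["xy"][0]*560,r["xy"][1]*420; print(t,r["conf"],u,v,onz("side",u,v,.022 if t=="spot" else .054))
E
```

```text
[0.54506903 0.11490672 0.0285026 ] [-3.14158788e+00  5.78876447e-04  3.13826167e+00] [ 3.99294391 -2.46776743  5.54826037] 0.11349981933650644 27.176066637039185
move cm [ 0.01 -0.01 -0.  ] roll -0.02 rows 1.0 1.0
spot 0.84 283.024 203.7 [0.61199424 0.12179489 0.022     ]
spot 0.75 191.688 214.704 [0.32878559 0.15376076 0.022     ]
spot 0.74 269.024 286.39799999999997 [ 0.48952544 -0.15166972  0.022     ]
spot 0.65 199.808 268.884 [ 0.31904349 -0.0463974   0.022     ]
lug 0.85 208.88 211.302 [0.38020221 0.12580755 0.054     ]
lug 0.81 217.78400000000002 250.32 [ 0.37778577 -0.02081307  0.054     ]
lug 0.68 264.59999999999997 204.792 [0.54783441 0.10615066 0.054     ]
lug 0.65 294.784 287.616 [ 0.54829442 -0.19125322  0.054     ]
lug 0.62 348.824 362.712 [ 0.60842783 -0.41458703  0.054     ]
lug 0.15 281.68 202.902 [0.60002905 0.0996069  0.054     ]
```

View pics/s2.png

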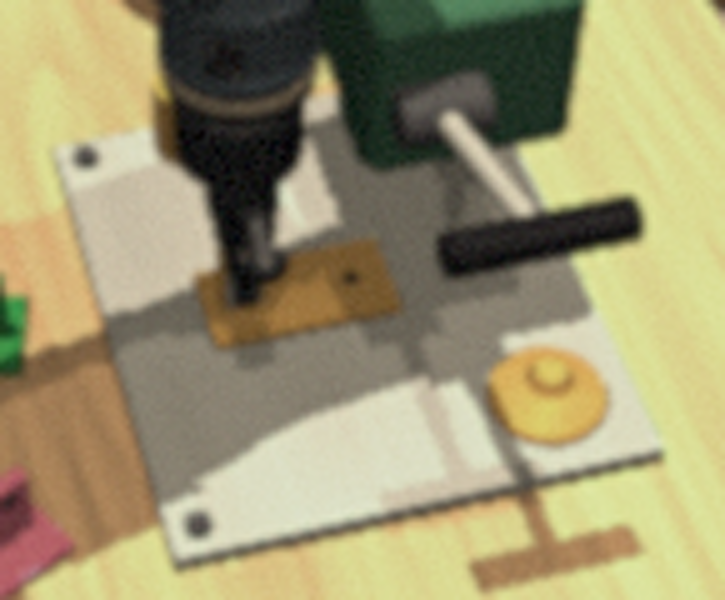

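The crop shows the bracket gripped by its lug and square on the plate, with the spot at crop (350,277) and the gripper clear of the head. Next I release it and look again.

carry_out --motion '[{"x": 0, "y": 0, "z": 0, "roll": 0}, {"x": 0, "y": 0, "z": 0, "roll": 0}, {"x": 0, "y": 0, "z": 0, "roll": 0}, {"x": 0, "y": 0, "z": 0, "roll": 0}, {"x": 0, "y": 0, "z": 0, "roll": 0}, {"x": 0, "y": 0, "z": 0, "roll": 0}, {"x": 0, "y": 0, "z": 0, "roll": 0}]' --fingers 1

```text
time: 6.77
ee_pos: [0.5448, 0.1148, 0.0283]
ee_rot: [3.142, -0.0, 3.138]
ft_force: [-0.7, -0.2, 0.7]
grip_width: 0.999
grasp_force: 0.0
```

carry_out --motion '[{"x": 0, "y": 0, "z": -3, "roll": 0}, {"x": 0, "y": 0, "z": -6, "roll": 0}, {"x": 0.5, "y": 0, "z": -9, "roll": 0}, {"x": 1, "y": 0, "z": -12, "roll": 0}, {"x": 1.2, "y": 0, "z": -12.8, "roll": 0}, {"x": 1.2, "y": 0, "z": -12.8, "roll": 0}, {"x": 1.2, "y": 0, "z": -12.8, "roll": 0}, {"x": 1.2, "y": 0, "z": -12.8, "roll": 0}]'

```text
time: 7.43
ee_pos: [0.5324, 0.1147, 0.155]
ee_rot: [-3.141, -0.002, 3.138]
ft_force: [0.1, -0.1, -0.7]
grip_width: 0.998
grasp_force: 0.0
```

```bash
sed -i 's/"w1"/"w1"/' meas.py; python3 - <<'E'
from meas import *
from fit import lsd
s,im,d,h=meas("w5")
for o in lsd(im,.022,s,(215,150,345,350)): print(*o)
E
```

```text
[0.5324 0.1147 0.155 ] [-3.1413e+00 -1.6000e-03  3.1383e+00]
spot 0.57 275.5 277.9 [0.6178 0.1137 0.022 ]
spot 0.56 1.0 157.8 [ 0.4934 -0.1358  0.022 ]
lug 0.81 274.6 226.2 [0.5485 0.1133 0.054 ]
lug 0.55 316.3 18.9 [0.3918 0.1436 0.054 ]
bracket 0.73 273.2 240.7 [0.5796 0.1115 0.014 ]
bracket 0.22 274.3 350.2 [0.7169 0.1118 0.014 ]
punch_point 0.57 274.5 347.8 [0.6794 0.1125 0.0515]
punch_point 0.38 277.5 223.4 [0.5468 0.1158 0.0515]
[342.79998779296875, 210.5, 341.5, 230.6999969482422] [0.5448, 0.1785] [0.5656, 0.1786] 0.003
[269.70001220703125, 234.39999389648438, 271.0, 198.10000610351562] [0.5693, 0.1082] [0.5323, 0.1097] -0.042
[298.1000061035156, 187.1999969482422, 261.8999938964844, 187.10000610351562] [0.5217, 0.1353] [0.5215, 0.1013] -0.006
[245.60000610351562, 184.39999389648438, 295.6000061035156, 184.39999389648438] [0.5189, 0.0861] [0.519, 0.1329] -0.003
[283.5, 226.89999389648438, 283.5, 246.89999389648438] [0.5614, 0.1217] [0.5828, 0.1218] 0.005
[281.8999938964844, 198.10000610351562, 282.79998779296875, 213.10000610351562] [0.5323, 0.1201] [0.5473, 0.121] 0.062
[245.6999969482422, 309.79998779296875, 230.60000610351562, 309.29998779296875] [0.6563, 0.0815] [0.6556, 0.0655] -0.043
[251.8000030517578, 264.3999938964844, 304.3999938964844, 262.8999938964844] [0.6022, 0.0897] [0.6006, 0.143] 0.03
[268.20001220703125, 175.0, 283.1000061035156, 173.3000030517578] [0.51, 0.1073] [0.5085, 0.1212] 0.109
[229.39999389648438, 269.79998779296875, 244.39999389648438, 269.79998779296875] [0.6083, 0.0665] [0.6083, 0.0818] -0.0
[231.39999389648438, 201.89999389648438, 230.8000030517578, 181.8000030517578] [0.5359, 0.0721] [0.5164, 0.0724] -0.017
```

View pics/w5.png

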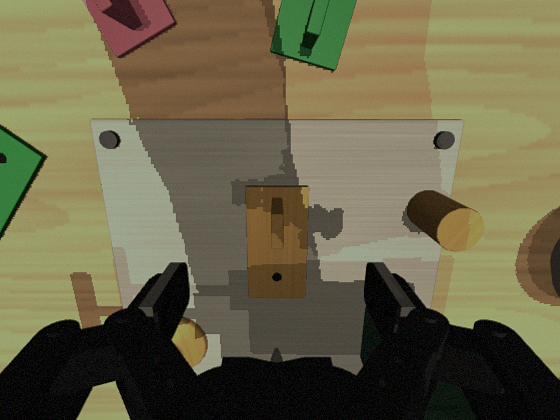

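Wrist view: the spot is at (277,277) and the punch point at (277,349), so they are laterally aligned, with about 62 mm left to go. The head leaves no room for the vertical gripper at the lug's final place. I'll push the lug's front face with the back of the opened front finger instead.

carry_out --motion '[{"x": 2, "y": 0, "z": 0, "roll": 7}, {"x": 4, "y": 0, "z": 0, "roll": 14}, {"x": 6, "y": 0, "z": 0, "roll": 21}, {"x": 8, "y": 0, "z": 0, "roll": 28}, {"x": 8, "y": 0, "z": 0, "roll": 35}, {"x": 8, "y": 0, "z": 0, "roll": 42}, {"x": 8, "y": 0, "z": 0, "roll": 49}, {"x": 8, "y": 0, "z": 0, "roll": 56}]' --fingers 1

```text
time: 8.35
ee_pos: [0.4527, 0.1151, 0.1561]
ee_rot: [-3.141, -0.0, 2.155]
ft_force: [0.1, 0.3, 0.1]
grip_width: 0.999
grasp_force: 0.0
```

carry_out --motion '[{"x": 0, "y": 0, "z": 0, "roll": 7}, {"x": 0, "y": 0, "z": 0, "roll": 14}, {"x": 0, "y": 0, "z": 0, "roll": 21}, {"x": 0, "y": 0, "z": 0, "roll": 28}, {"x": 0, "y": 0, "z": 0, "roll": 34}, {"x": 0, "y": 0, "z": 0, "roll": 34}, {"x": 0, "y": 0, "z": 0, "roll": 34}]'

```text
time: 8.93
ee_pos: [0.4528, 0.1151, 0.1561]
ee_rot: [-3.141, 0.0, 1.571]
ft_force: [0.4, 0.5, -0.3]
grip_width: 0.999
grasp_force: 0.0
```

```bash
python3 - <<'E'
from h import *
s=get_state();print(s["ee_pos"],s["ee_rot"],s["q"])
to((.455,.115,.015),np.pi/2-.003)
E
```

```text
[0.45278203 0.11505721 0.15610131] [-3.14125707e+00  1.02769476e-04  1.57086934e+00] [ 2.48856209e-01  1.74584367e-01 -2.74002950e-01  1.12255957e+00
 -1.69762935e-05  1.81957954e+00]
move cm [-0.    0.23 14.11] roll 0.18 rows 4.0 1.0
```

carry_out --motion '[{"x": 0, "y": 1.1, "z": 3, "roll": 0.2}, {"x": 0, "y": 1.1, "z": 6, "roll": 0.2}, {"x": 0, "y": 1.1, "z": 9, "roll": 0.2}, {"x": 0, "y": 1.1, "z": 11.5, "roll": 0.2}, {"x": 0, "y": 1.1, "z": 13, "roll": 0.2}, {"x": 0, "y": 1.1, "z": 14, "roll": 0.2}, {"x": 0, "y": 1.1, "z": 14, "roll": 0.2}, {"x": 0, "y": 1.1, "z": 14, "roll": 0.2}]'

```text
time: 9.6
ee_pos: [0.4638, 0.1151, 0.0163]
ee_rot: [-3.141, 0.0, 1.566]
ft_force: [0.9, 0.3, -0.1]
grip_width: 1.001
grasp_force: 0.0
```

```bash
cat > chk.py <<'E'
from h import *
import sys
s=get_state();print(np.round(s["ee_pos"],4),np.round(s["ee_rot"],4),np.round(s["ft_force"],1))
im,d=snapshot("side");c=cv2.resize(im[150:270,215:360],None,fx=5,fy=5,interpolation=cv2.INTER_CUBIC);save(sys.argv[1],c)
for r in mark_of("side","spot"):
    u,v=r["xy"][0]*560,r["xy"][1]*420; w=onz("side",u,v,.022)
    if w[0]>.55: print("spot",round(r["conf"],2),round(u,1),round(v,1),w.round(4))
for r in mark_of("side","punch_point"): 
    u,v=r["xy"][0]*560,r["xy"][1]*420; print("pt",round(r["conf"],2),u,v,onz("side",u,v,.0515).round(4))
E
python3 chk.py s3
```

```text
[0.4638 0.1151 0.0163] [-3.1413e+00  1.0000e-04  1.5663e+00] [ 0.9  0.3 -0.1]
spot 0.55 285.6 203.7 [0.6198 0.1196 0.022 ]
pt 0.53 305.81600000000003 191.60399999999998 [0.687  0.1264 0.0515]
pt 0.3 263.47999999999996 202.986 [0.547  0.1162 0.0515]
```

View pics/s3.png

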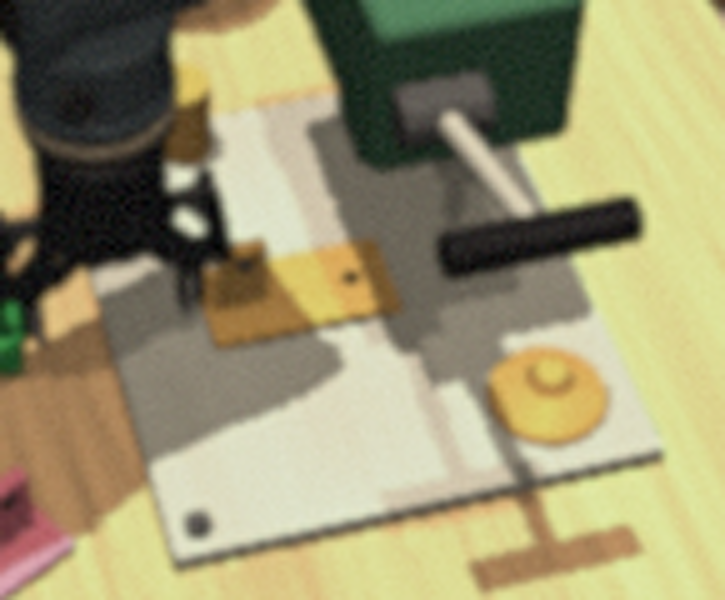

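Crop: the open finger stands in front of the lug at crop (190,270), and the bracket is undisturbed. Pushing gently.

carry_out --motion '[{"x": 0, "y": 0.6, "z": 0, "roll": 0}, {"x": 0, "y": 1.2, "z": 0, "roll": 0}, {"x": 0, "y": 1.7, "z": 0, "roll": 0}, {"x": 0, "y": 2.1, "z": 0, "roll": 0}, {"x": 0, "y": 2.5, "z": 0, "roll": 0}, {"x": 0, "y": 2.9, "z": 0, "roll": 0}, {"x": 0, "y": 3.3, "z": 0, "roll": 0}, {"x": 0, "y": 3.7, "z": 0, "roll": 0}]'

```text
time: 10.42
ee_pos: [0.5014, 0.1148, 0.0165]
ee_rot: [3.142, -0.0, 1.564]
ft_force: [-6.4, -0.2, 7.5]
grip_width: 1.003
grasp_force: 5.1
```

carry_out --motion '[{"x": 0, "y": 0.3, "z": 0, "roll": 0}, {"x": 0, "y": 0.6, "z": 0, "roll": 0}, {"x": 0, "y": 0.8, "z": 0, "roll": 0}, {"x": 0, "y": 0.8, "z": 0, "roll": 0}, {"x": 0, "y": 0.8, "z": 0, "roll": 0}, {"x": 0, "y": 0.8, "z": 0, "roll": 0}]'

```text
time: 10.92
ee_pos: [0.5097, 0.1148, 0.0166]
ee_rot: [3.141, -0.0, 1.564]
ft_force: [-3.0, -0.4, 5.0]
grip_width: 1.0
grasp_force: 3.1
```

```bash
python3 chk.py s4; python3 - <<'E'
from fit import *
for n,b in(("side",(240,180,320,235)),):
    im,_=snapshot(n)
    for o in lsd(im,.022,None,b,n): print(*o)
E
```

```text
[0.5097 0.1148 0.0166] [ 3.1407e+00 -1.0000e-04  1.5640e+00] [-3.  -0.4  5. ]
spot 0.95 300.4 199.7 [0.6698 0.1231 0.022 ]
spot 0.55 349.9 364.0 [ 0.6188 -0.408   0.022 ]
pt 0.37 306.32000000000005 191.60399999999998 [0.6885 0.126  0.0515]
[273.0, 180.8000030517578, 275.3999938964844, 198.1999969482422] [0.6092, 0.2259] [0.5955, 0.1506] -0.179
[258.79998779296875, 197.1999969482422, 243.5, 200.89999389648438] [0.5457, 0.1686] [0.4951, 0.1664] 0.043
[240.3000030517578, 210.0, 260.0, 200.60000610351562] [0.4769, 0.1322] [0.5457, 0.1536] 0.302
```

View pics/s4.png

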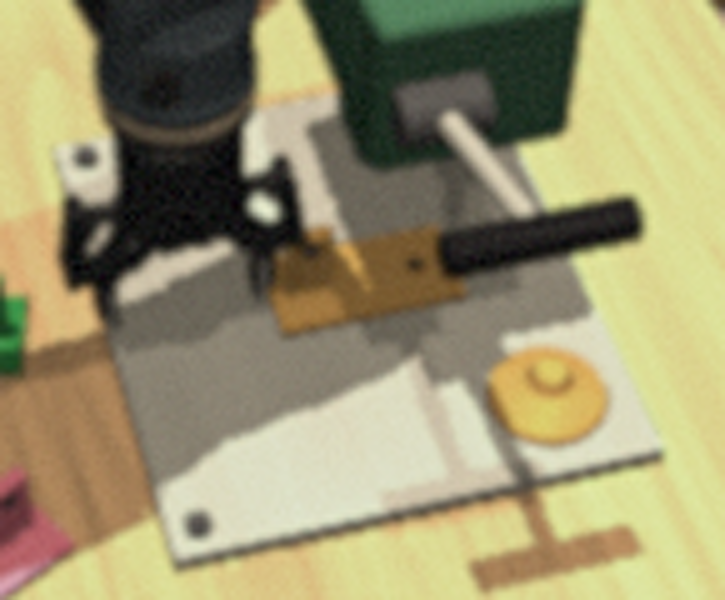

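```bash
cat > blob.py <<'E'
from h import *
def blob(g,u0,v0,r=5):
    p=g[v0-r:v0+r+1,u0-r:u0+r+1].astype(float); w=np.clip(np.percentile(p,60)-p-8,0,None)
    Y,X=np.mgrid[-r:r+1,-r:r+1]; w[np.hypot(X,Y)>r]=0
    return u0+(w*X).sum()/w.sum(), v0+(w*Y).sum()/w.sum()
if __name__=="__main__":
    for f,(x,y) in(("s3",(350,277)),("s4",(415,264))):
        g=cv2.GaussianBlur(cv2.cvtColor(cv2.imread(f"pics/{f}.png"),cv2.COLOR_BGR2GRAY),(0,0),3)
        u,v=blob(g,x,y,15); u,v=215+(u-2)/5,150+(v-2)/5; print(f,u,v,onz("side",u,v,.022))
E
python3 blob.py
```

```text
s3 285.18648920702384 204.86486970137568 [0.61712418 0.1153586  0.022     ]
s4 297.59310582557737 202.46549465701483 [0.65772127 0.11448318 0.022     ]
```

carry_out --motion '[{"x": 0, "y": 0.4, "z": 0, "roll": 0}, {"x": 0, "y": 0.8, "z": 0, "roll": 0}, {"x": 0, "y": 1.2, "z": 0, "roll": 0}, {"x": 0, "y": 1.6, "z": 0, "roll": 0}, {"x": 0, "y": 1.9, "z": 0, "roll": 0}, {"x": 0, "y": 1.9, "z": 0, "roll": 0}, {"x": 0, "y": 1.9, "z": 0, "roll": 0}, {"x": 0, "y": 1.9, "z": 0, "roll": 0}]'

```text
time: 11.78
ee_pos: [0.5289, 0.1147, 0.0166]
ee_rot: [3.14, -0.0, 1.564]
ft_force: [-1.0, -0.7, 4.7]
grip_width: 1.0
grasp_force: 2.4
```

carry_out --motion '[{"x": 0, "y": -1.5, "z": 0, "roll": 0}, {"x": 0, "y": -3, "z": 0, "roll": 0}, {"x": 0, "y": -3.5, "z": -3, "roll": 0}, {"x": 0, "y": -3.5, "z": -6, "roll": -7}, {"x": 0, "y": -3.5, "z": -9, "roll": -14}, {"x": 0, "y": -3.5, "z": -11, "roll": -21}, {"x": 0, "y": -3.5, "z": -11, "roll": -28}, {"x": 0, "y": -3.5, "z": -11, "roll": -35}]'

```text
time: 12.45
ee_pos: [0.4945, 0.1151, 0.1279]
ee_rot: [3.138, 0.001, 2.181]
ft_force: [-0.4, -0.2, -0.5]
grip_width: 1.003
grasp_force: 0.0
```

carry_out --motion '[{"x": 0, "y": 0, "z": 0, "roll": -7}, {"x": 0, "y": 0, "z": 0, "roll": -14}, {"x": 0, "y": 0, "z": 0, "roll": -21}, {"x": 0, "y": 0, "z": 0, "roll": -28}, {"x": 0, "y": 0, "z": 0, "roll": -35}, {"x": 0, "y": 0, "z": 0, "roll": -42}, {"x": 0, "y": 0, "z": 0, "roll": -49}, {"x": 0, "y": 0, "z": 0, "roll": -55}]'

```text
time: 13.12
ee_pos: [0.4936, 0.1148, 0.1264]
ee_rot: [-3.142, 0.001, 3.141]
ft_force: [0.1, -0.0, -0.1]
grip_width: 0.998
grasp_force: 0.0
```

```bash
python3 - <<'E'
from h import *
s=get_state();print(s["ee_pos"],s["ee_rot"],s["joint_vel"].round(2))
to((.535,.115,.150),np.pi-.003)
E
```

```text
[0.49356029 0.11484216 0.12638536] [-3.14156131e+00  5.70048731e-04  3.14116122e+00] [ 0.   -0.    0.    0.   -0.   -1.22]
move cm [-4.15  0.02 -2.36] roll 0.15 rows 2.0 1.0
```

carry_out --motion '[{"x": -2, "y": 0, "z": -1.2, "roll": 0.1}, {"x": -4.1, "y": 0, "z": -2.4, "roll": 0.1}, {"x": -4.1, "y": 0, "z": -2.4, "roll": 0.1}, {"x": -4.1, "y": 0, "z": -2.4, "roll": 0.1}, {"x": -4.1, "y": 0, "z": -2.4, "roll": 0.1}]'

```text
time: 13.53
ee_pos: [0.5337, 0.1145, 0.1498]
ee_rot: [-3.141, -0.001, 3.133]
ft_force: [-0.3, 0.4, -1.1]
grip_width: 0.998
grasp_force: 0.0
```

```bash
python3 - <<'E'
from meas import *
from fit import lsd
s,im,d,h=meas("w6")
for o in lsd(im,.022,s,(215,200,345,350)): print(*o)
save("w6c",cv2.resize(im[200:370,215:340],None,fx=4.4,fy=3.5,interpolation=cv2.INTER_CUBIC))
E
```

```text
[0.5337 0.1145 0.1498] [-3.1415e+00 -6.0000e-04  3.1329e+00]
spot 0.63 279.9 328.4 [0.6777 0.1171 0.022 ]
lug 0.86 314.6 11.8 [0.3906 0.1422 0.054 ]
lug 0.8 278.8 288.5 [0.6082 0.1162 0.054 ]
bracket 0.62 275.8 298.3 [0.6456 0.113  0.014 ]
punch_point 0.59 274.3 352.9 [0.6825 0.1113 0.0515]
[344.5, 210.5, 342.79998779296875, 233.0] [0.545, 0.1786] [0.5678, 0.1784] -0.01
[323.0, 281.6000061035156, 339.5, 280.6000061035156] [0.621, 0.1613] [0.62, 0.178] 0.06
[246.89999389648438, 243.60000610351562, 305.6000061035156, 244.0] [0.5781, 0.0854] [0.5791, 0.1428] -0.017
[271.1000061035156, 281.8999938964844, 271.70001220703125, 258.1000061035156] [0.6208, 0.1085] [0.5941, 0.1095] -0.037
[305.6000061035156, 247.3000030517578, 248.10000610351562, 247.5] [0.5826, 0.1428] [0.5824, 0.0865] -0.004
[249.3000030517578, 349.3999938964844, 247.8000030517578, 311.8999938964844] [0.7051, 0.0833] [0.6565, 0.0834] -0.003
[281.8999938964844, 258.1000061035156, 282.70001220703125, 281.8999938964844] [0.5941, 0.1195] [0.6209, 0.1203] 0.027
[228.10000610351562, 270.8999938964844, 244.39999389648438, 270.79998779296875] [0.6079, 0.0654] [0.608, 0.0818] -0.002
[300.1000061035156, 228.6999969482422, 284.70001220703125, 214.10000610351562] [0.563, 0.1371] [0.5481, 0.1223] 0.779
[283.1000061035156, 211.6999969482422, 265.6000061035156, 209.60000610351562] [0.5457, 0.1209] [0.5435, 0.1044] -0.134
[246.89999389648438, 311.0, 231.89999389648438, 311.29998779296875] [0.6554, 0.0825] [0.6557, 0.0667] 0.017
```

View pics/w6c.png

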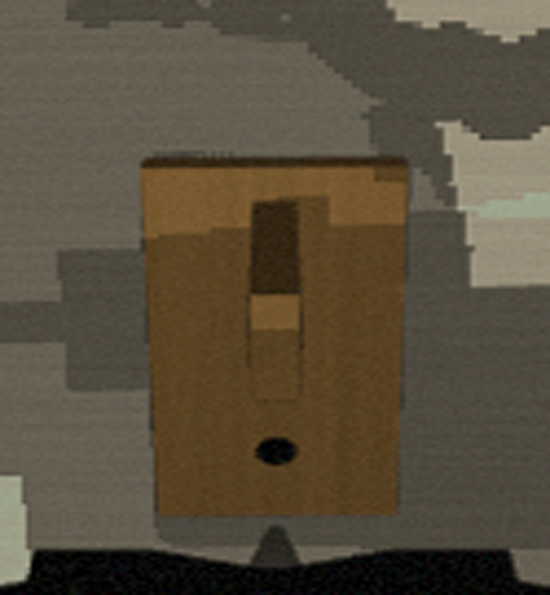

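Crop of the wrist view: the spot is at crop (276,451), pixel (277.7,328.9). The point's tip is at crop (277,526), pixel (278,350.3). The bracket is square and laterally aligned.

```bash
python3 - <<'E'
from blob import *
from fit import lsd
s=get_state();im,d=snapshot("wrist");print(s["ee_pos"],s["ee_rot"],s["joint_vel"].round(3))
save("w7",im);g=cv2.cvtColor(im,cv2.COLOR_RGB2GRAY)
gb=cv2.cvtColor(im,cv2.COLOR_RGB2GRAY)
b=blob(gb,278,329,6);print("spot",b,onz("wrist",*b,.022,s))
# ram tip rows
print(g[342:362,268:290])
for v in(349,350,351,352,353): print(v,onz("wrist",277.5,v,.0515,s).round(4))
for o in lsd(im,.022,s,(240,235,312,352)): print(*o)
for o in lsd(im,.014,s,(80,100,460,250)): 
  if abs(o[3])<.02: print("base",*o)
E
```

```text
[0.5333813  0.11459234 0.15013623] [-3.14148119e+00 -4.31394102e-04  3.13322799e+00] [ 0.001 -0.001  0.004 -0.001 -0.002  0.001]
spot (np.float64(277.19409722222224), np.float64(328.6517361111111)) [0.67787869 0.11439006 0.022     ]
[[ 66  69  65  70  66  67  64  66  65  65  68  67  66  67  64  68  75  71
   70  69  71  64]
 [ 65  67  67  65  70  65  67  61  67  70  69  70  61  65  67  73  67  66
   67  63  70  74]
 [ 67  68  67  69  70  67  63  61  63  67  65  68  63  68  68  66  68  71
   67  65  67  70]
 [ 68  65  67  71  70  72  66  65  66  67  68  65  68  65  66  65  70  69
   68  65  70  69]
 [ 67  68  67  65  71  70  67  67  69  68  68  65  66  66  66  62  70  67
   68  65  67  73]
 [ 58  59  57  60  62  65  65  57  58  58  60  59  61  55  67  63  66  69
   69  64  67  66]
 [ 74  72  70  73  73  69  73  73  73  72  67  72  74  70  71  74  75  72
   73  70  72  71]
 [ 76  72  75  69  74  77  78  74  76  71  77  73  74  75  75  74  75  73
   75  74  74  76]
 [ 72  75  70  67  74  76  74  70  56  50  56  73  74  71  69  73  72  71
   69  75  74  71]
 [ 74  71  71  80  75  75  76 
[... 2759 characters left out ...]
11, 283.1000061035156, 116.0999984741211] [0.4589, -0.0081] [0.4591, 0.1213] -0.002
base [229.10000610351562, 204.39999389648438, 227.8000030517578, 181.8000030517578] [0.5402, 0.069] [0.518, 0.0691] -0.004
base [228.10000610351562, 180.8000030517578, 244.39999389648438, 180.8000030517578] [0.517, 0.0694] [0.5171, 0.0847] -0.004
base [280.6000061035156, 209.89999389648438, 265.6000061035156, 209.8000030517578] [0.5462, 0.1187] [0.546, 0.1042] -0.015
base [280.6000061035156, 118.5999984741211, 135.60000610351562, 119.5999984741211] [0.4613, 0.1191] [0.461, -0.0095] -0.002
base [106.0999984741211, 226.8000030517578, 109.5999984741211, 246.8000030517578] [0.5623, -0.0537] [0.584, -0.054] -0.014
```

carry_out --motion '[{"x": 2, "y": 0, "z": 0, "roll": 7}, {"x": 4, "y": 0, "z": 0, "roll": 14}, {"x": 4.5, "y": 0, "z": 0, "roll": 21}, {"x": 4.5, "y": 0, "z": 0, "roll": 28}, {"x": 4.5, "y": 0, "z": 0, "roll": 35}, {"x": 4.5, "y": 0, "z": 0, "roll": 42}, {"x": 4.5, "y": 0, "z": 0, "roll": 49}, {"x": 4.5, "y": 0, "z": 0, "roll": 56}]'

```text
time: 14.5
ee_pos: [0.4887, 0.115, 0.1504]
ee_rot: [3.141, 0.0, 2.15]
ft_force: [-0.0, 0.4, -0.1]
grip_width: 1.002
grasp_force: 0.0
```

carry_out --motion '[{"x": 0, "y": 0, "z": 0, "roll": 7}, {"x": 0, "y": 0, "z": 0, "roll": 14}, {"x": 0, "y": 0, "z": 0, "roll": 21}, {"x": 0, "y": 0, "z": 0, "roll": 28}, {"x": 0, "y": 0, "z": 0, "roll": 33.8}, {"x": 0, "y": 0, "z": 0, "roll": 33.8}, {"x": 0, "y": 0, "z": 0, "roll": 33.8}]'

```text
time: 15.08
ee_pos: [0.4887, 0.115, 0.1503]
ee_rot: [3.142, 0.0, 1.569]
ft_force: [0.4, -0.4, -0.5]
grip_width: 0.997
grasp_force: 0.0
```

```bash
python3 - <<'E'
from h import *
s=get_state();print(s["ee_pos"],s["ee_rot"])
to((.495,.1148,.0166),np.pi/2-.006)
E
```

```text
[0.4887431  0.11496269 0.15032046] [3.14154103e+00 3.49910274e-05 1.56911154e+00]
move cm [-1.000e-02  6.300e-01  1.337e+01] roll 0.25 rows 4.0 1.0
```

carry_out --motion '[{"x": 0, "y": 0.6, "z": 3.5, "roll": 0.2}, {"x": 0, "y": 0.6, "z": 7, "roll": 0.2}, {"x": 0, "y": 0.6, "z": 10, "roll": 0.2}, {"x": 0, "y": 0.6, "z": 12, "roll": 0.2}, {"x": 0, "y": 0.6, "z": 13.4, "roll": 0.2}, {"x": 0, "y": 0.6, "z": 13.4, "roll": 0.2}, {"x": 0, "y": 0.6, "z": 13.4, "roll": 0.2}]'

```text
time: 15.67
ee_pos: [0.4944, 0.1149, 0.0162]
ee_rot: [-3.14, 0.0, 1.565]
ft_force: [0.3, 0.6, 0.7]
grip_width: 1.003
grasp_force: 0.0
```

carry_out --motion '[{"x": 0, "y": 0.8, "z": 0, "roll": 0}, {"x": 0, "y": 1.6, "z": 0, "roll": 0}, {"x": 0, "y": 2.4, "z": 0, "roll": 0}, {"x": 0, "y": 2.9, "z": 0, "roll": 0}, {"x": 0, "y": 3.2, "z": 0, "roll": 0}, {"x": 0, "y": 3.2, "z": 0, "roll": 0}, {"x": 0, "y": 3.2, "z": 0, "roll": 0}]'

```text
time: 16.25
ee_pos: [0.5269, 0.1147, 0.0163]
ee_rot: [-3.141, 0.0, 1.562]
ft_force: [-0.3, -0.5, 0.1]
grip_width: 0.997
grasp_force: 0.0
```

```bash
python3 - <<'E'
from h import *
to((.532,.1148,.0166))
E
```

```text
move cm [ 0.02  0.51 -0.03] roll 0 rows 1.0 0.0
```

carry_out --motion '[{"x": 0, "y": 0.15, "z": 0, "roll": 0}, {"x": 0, "y": 0.3, "z": 0, "roll": 0}, {"x": 0, "y": 0.4, "z": 0, "roll": 0}, {"x": 0, "y": 0.5, "z": 0, "roll": 0}, {"x": 0, "y": 0.5, "z": 0, "roll": 0}, {"x": 0, "y": 0.5, "z": 0, "roll": 0}, {"x": 0, "y": 0.5, "z": 0, "roll": 0}]'

```text
time: 16.83
ee_pos: [0.5318, 0.1146, 0.0163]
ee_rot: [-3.142, -0.0, 1.562]
ft_force: [-2.6, 0.9, 1.1]
grip_width: 1.002
grasp_force: 1.0
```

carry_out --motion '[{"x": 0, "y": -1.5, "z": 0, "roll": 0}, {"x": 0, "y": -3, "z": 0, "roll": 0}, {"x": 0, "y": -3.5, "z": -3, "roll": 0}, {"x": 0, "y": -3.5, "z": -6, "roll": -7}, {"x": 0, "y": -3.5, "z": -9, "roll": -14}, {"x": 0, "y": -3.5, "z": -12, "roll": -21}, {"x": 0, "y": -3.5, "z": -13.4, "roll": -28}, {"x": 0, "y": -3.5, "z": -13.4, "roll": -35}]'

```text
time: 17.5
ee_pos: [0.4989, 0.1154, 0.1541]
ee_rot: [3.136, 0.002, 2.179]
ft_force: [-0.3, -0.5, 0.1]
grip_width: 0.999
grasp_force: 0.0
```

carry_out --motion '[{"x": 0, "y": 0, "z": 0, "roll": -7}, {"x": 0, "y": 0, "z": 0, "roll": -14}, {"x": 0, "y": 0, "z": 0, "roll": -21}, {"x": 0, "y": 0, "z": 0, "roll": -28}, {"x": 0, "y": 0, "z": 0, "roll": -35}, {"x": 0, "y": 0, "z": 0, "roll": -42}, {"x": 0, "y": 0, "z": 0, "roll": -49}, {"x": 0, "y": 0, "z": 0, "roll": -55}]'

```text
time: 18.17
ee_pos: [0.4971, 0.1149, 0.1504]
ee_rot: [3.142, 0.001, 3.139]
ft_force: [0.4, -0.2, 0.9]
grip_width: 0.996
grasp_force: 0.0
```

```bash
python3 - <<'E'
from h import *
to((.534,.1148,.150),np.pi-.004)
E
```

```text
move cm [-3.69 -0.01  0.04] roll 0.1 rows 1.0 1.0
```

carry_out --motion '[{"x": -1.8, "y": 0, "z": 0, "roll": 0}, {"x": -3.6, "y": 0, "z": 0, "roll": 0}, {"x": -3.6, "y": 0, "z": 0, "roll": 0}, {"x": -3.6, "y": 0, "z": 0, "roll": 0}, {"x": -3.6, "y": 0, "z": 0, "roll": 0}, {"x": -3.6, "y": 0, "z": 0, "roll": 0}]'

```text
time: 18.67
ee_pos: [0.5323, 0.1146, 0.1503]
ee_rot: [-3.142, -0.0, 3.133]
ft_force: [-0.6, 1.1, -0.0]
grip_width: 1.002
grasp_force: 0.0
```

```bash
python3 - <<'E'
from blob import *
from fit import lsd
s=get_state();im,d=snapshot("wrist");print(s["ee_pos"],s["ee_rot"],s["joint_vel"].round(3))
save("w8",im);g=cv2.cvtColor(im,cv2.COLOR_RGB2GRAY)
win=g[322:343,266:290].astype(int);j=np.unravel_index(np.argmin(cv2.GaussianBlur(win.astype(np.float32),(0,0),1.5)),win.shape)
b=blob(g,266+int(j[1]),322+int(j[0]),6);print("spot",b,onz("wrist",*b,.022,s))
print(g[345:358,270:286])
for v in(349,350,351,352,353): print(v,onz("wrist",277.5,v,.0515,s).round(4))
for o in lsd(im,.022,s,(240,235,312,355)): print(*o)
for o in lsd(im,.014,s,(80,100,460,250)):
  if abs(o[3])<.02 and (o[0][1]<126): print("base",*o)
save("w8c",cv2.resize(im[200:370,215:340],None,fx=4.4,fy=3.5,interpolation=cv2.INTER_CUBIC))
to((.640,-.094,.36),np.pi)
E
```

```text
[0.53231121 0.11460056 0.15033314] [-3.14158107e+00 -1.96049089e-04  3.13310812e+00] [ 0.001 -0.005 -0.002 -0.    -0.001  0.   ]
spot (np.float64(277.1330744793505), np.float64(332.45640663607486)) [0.68196651 0.11428833 0.022     ]
[[68 67 73 67 67 69 68 61 60 68 62 65 60 68 70 72]
 [69 68 68 69 63 67 68 66 69 69 66 66 65 65 69 68]
 [69 68 67 69 67 67 63 65 66 66 65 65 66 68 68 71]
 [66 69 66 70 66 67 66 62 69 66 65 61 70 67 68 69]
 [66 65 68 64 62 64 66 68 67 68 63 68 65 65 65 72]
 [70 71 69 72 69 70 69 67 67 68 63 65 70 71 67 71]
 [73 72 74 74 76 67 47 43 54 68 75 72 75 74 74 73]
 [75 73 76 75 77 49 34 35 42 60 80 81 76 73 74 77]
 [74 73 74 73 73 36 30 42 37 45 77 73 72 75 75 76]
 [74 68 75 73 61 39 38 39 38 37 61 70 75 74 69 71]
 [70 77 77 73 47 36 40 38 38 38 44 77 77 72 71 71]
 [71 71 71 65 37 37 41 36 40 37 45 63 70 72 73 71]
 [94 95 92 48 38 42 35 41 39 41 40 61 95 94 96 95]]
349 [0.6769 0.1146 0.0515]
350 [0.6781 0.1146 0.0515]
351 [0.6793 0.1146 0.0515]
352 [0.6805 0.1146 0.0515]
353 [0.6818 0.1146 0.0515]
[248.10000610351562, 249.10000610351562, 304.3999938964844, 248.6999
[... 795 characters left out ...]
.69999694824219] [0.4606, -0.0196] [0.4606, -0.053] -0.003
base [88.0999984741211, 117.80000305175781, 125.5999984741211, 118.0] [0.4581, -0.0514] [0.4585, -0.0182] -0.014
base [136.89999389648438, 118.30000305175781, 281.8999938964844, 117.5999984741211] [0.4589, -0.0083] [0.4594, 0.1202] -0.004
base [438.1000061035156, 119.9000015258789, 290.6000061035156, 119.9000015258789] [0.4625, 0.2589] [0.4614, 0.128] -0.008
base [86.80000305175781, 123.0999984741211, 106.69999694824219, 230.6999969482422] [0.4626, -0.0535] [0.5654, -0.054] -0.005
base [280.6000061035156, 120.0, 136.89999389648438, 120.5] [0.4614, 0.1191] [0.4607, -0.0085] -0.005
move cm [-10.94 -20.77 -20.96] roll -0.48 rows 8.0 1.0
```

The spot is now at (.682,.1143) and the point at about (.681,.1145), so they agree within about 1 mm and the bracket is square. On to the lever with closed fingers.

carry_out --motion '[{"x": 2, "y": 0, "z": -2, "roll": 0}, {"x": 4, "y": 0, "z": -5, "roll": 0}, {"x": 4, "y": 0, "z": -9, "roll": 0}, {"x": 4, "y": 0, "z": -13, "roll": 0}, {"x": 4, "y": -1, "z": -17, "roll": 0}, {"x": 4, "y": -3, "z": -20, "roll": 0}, {"x": 4, "y": -6, "z": -21, "roll": 0}, {"x": 4, "y": -10, "z": -21, "roll": 0}]' --fingers 0

```text
time: 19.38
ee_pos: [0.4924, 0.0153, 0.3633]
ee_rot: [3.141, 0.005, 3.136]
ft_force: [2.1, 0.3, -0.2]
grip_width: 0.001
grasp_force: 0.0
```

```bash
python3 - <<'E'
from h import *
s=get_state();print(s["ee_pos"],s["ee_rot"],s["grip_width"])
to((.635,-.0965,.36),np.pi-.004)
E
```

```text
[0.49243196 0.01534581 0.36329752] [3.14106862 0.0047162  3.13589513] 0.0011390650895345077
move cm [-14.32 -11.1    0.39] roll -0.1 rows 5.0 1.0
```

carry_out --motion '[{"x": -2.5, "y": -3, "z": 0, "roll": 0}, {"x": -5.5, "y": -5.5, "z": 0, "roll": 0}, {"x": -8.5, "y": -8, "z": 0, "roll": 0}, {"x": -11.5, "y": -10, "z": 0, "roll": 0}, {"x": -14.3, "y": -11.1, "z": 0, "roll": 0}, {"x": -14.3, "y": -11.1, "z": 0, "roll": 0}, {"x": -14.3, "y": -11.1, "z": 0, "roll": 0}, {"x": -14.3, "y": -11.1, "z": 0, "roll": 0}]'

```text
time: 20.05
ee_pos: [0.6341, -0.0972, 0.3599]
ee_rot: [3.141, -0.001, 3.133]
ft_force: [-1.3, -0.4, -0.3]
grip_width: -0.002
grasp_force: 0.0
```

```bash
python3 - <<'E'
from h import *
s=get_state();print(s["ee_pos"],s["ee_rot"],s["grip_width"])
to((.635,-.0965,.295),np.pi-.004)
for n in("top","side"):
    im,d=snapshot(n); c,f=K(n)
    for r in mark_of(n,"lever_grip"):
        u,v=r["xy"][0]*560,r["xy"][1]*420; print(n,round(r["conf"],2),u,v,onz(n,u,v,.276).round(4))
save("s9",cv2.resize(im[130:270,215:370],None,fx=4,fy=4,interpolation=cv2.INTER_CUBIC))
E
```

```text
[ 0.63405687 -0.09717694  0.35985128] [ 3.14144017e+00 -5.68218990e-04  3.13292622e+00] -0.002305958973697052
move cm [-0.1   0.07  6.49] roll -0.27 rows 2.0 1.0
side 0.79 322.784 196.308 [ 0.6403 -0.0905  0.276 ]
```

View pics/s9.png

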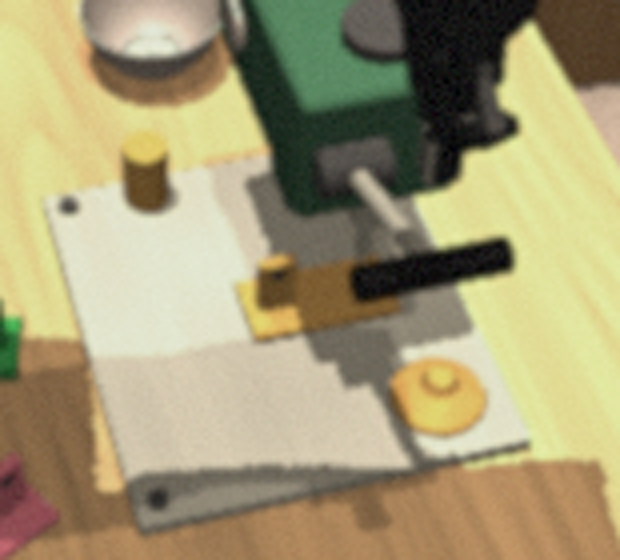

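The crop shows the closed fingers above the black grip and the bracket in place under the head. Pressing down now.

carry_out --motion '[{"x": -0.2, "y": 0, "z": 2.5, "roll": 0}, {"x": -0.2, "y": 0, "z": 5, "roll": 0}, {"x": -0.2, "y": 0, "z": 6.5, "roll": 0}, {"x": -0.2, "y": 0, "z": 7.5, "roll": 0}, {"x": -0.2, "y": 0, "z": 8.5, "roll": 0}, {"x": -0.2, "y": 0, "z": 9.5, "roll": 0}, {"x": -0.2, "y": 0, "z": 10.5, "roll": 0}, {"x": -0.2, "y": 0, "z": 11.5, "roll": 0}]'

```text
time: 20.92
ee_pos: [0.6358, -0.0976, 0.2466]
ee_rot: [-3.14, 0.003, 3.133]
ft_force: [0.4, -4.6, 8.3]
grip_width: -0.001
grasp_force: 3.9
```

carry_out --motion '[{"x": 0, "y": 0, "z": 0.8, "roll": 0}, {"x": 0, "y": 0, "z": 1.6, "roll": 0}, {"x": 0, "y": 0, "z": 2.2, "roll": 0}, {"x": 0, "y": 0, "z": 2.7, "roll": 0}, {"x": 0, "y": 0, "z": 3, "roll": 0}, {"x": 0, "y": 0, "z": 3, "roll": 0}, {"x": 0, "y": 0, "z": 3, "roll": 0}]'

```text
time: 21.5
ee_pos: [0.6357, -0.0973, 0.2166]
ee_rot: [-3.141, 0.002, 3.133]
ft_force: [-0.6, -2.6, 6.2]
grip_width: -0.0
grasp_force: 3.1
```

carry_out --motion '[{"x": 0, "y": 0, "z": 0.3, "roll": 0}, {"x": 0, "y": 0, "z": 0.6, "roll": 0}, {"x": 0, "y": 0, "z": 0.8, "roll": 0}, {"x": 0, "y": 0, "z": 0.9, "roll": 0}, {"x": 0, "y": 0, "z": 1, "roll": 0}, {"x": 0, "y": 0, "z": 1, "roll": 0}, {"x": 0, "y": 0, "z": 1, "roll": 0}]'

```text
time: 22.08
ee_pos: [0.6358, -0.0966, 0.2068]
ee_rot: [3.141, 0.002, 3.134]
ft_force: [-1.6, 2.1, 5.7]
grip_width: -0.0
grasp_force: 3.5
```

carry_out --motion '[{"x": 0, "y": 0, "z": 0.1, "roll": 0}, {"x": 0, "y": 0, "z": 0.2, "roll": 0}, {"x": 0, "y": 0, "z": 0.2, "roll": 0}]'

```text
time: 22.33
ee_pos: [0.6358, -0.0964, 0.2048]
ee_rot: [3.141, 0.002, 3.134]
ft_force: [-1.4, 3.2, 8.2]
grip_width: -0.005
grasp_force: 4.2
```

carry_out --motion '[{"x": 0, "y": 0, "z": 0.1, "roll": 0}, {"x": 0, "y": 0, "z": 0.2, "roll": 0}, {"x": 0, "y": 0, "z": 0.2, "roll": 0}, {"x": 0, "y": 0, "z": 0.2, "roll": 0}]'

```text
time: 22.67
ee_pos: [0.6358, -0.0963, 0.2033]
ee_rot: [3.141, 0.003, 3.134]
ft_force: [-3.1, 3.9, 12.4]
grip_width: 0.004
grasp_force: 6.2
```

carry_out --motion '[{"x": 0, "y": 0, "z": 0.1, "roll": 0}, {"x": 0, "y": 0, "z": 0.2, "roll": 0}, {"x": 0, "y": 0, "z": 0.2, "roll": 0}, {"x": 0, "y": 0, "z": 0.2, "roll": 0}]'

```text
time: 23.0
ee_pos: [0.6358, -0.0961, 0.2018]
ee_rot: [3.141, 0.003, 3.134]
ft_force: [-4.9, 6.4, 17.7]
grip_width: -0.002
grasp_force: 8.7
```

carry_out --motion '[{"x": 0, "y": 0, "z": 0.1, "roll": 0}, {"x": 0, "y": 0, "z": 0.3, "roll": 0}, {"x": 0, "y": 0, "z": 0.3, "roll": 0}, {"x": 0, "y": 0, "z": 0.3, "roll": 0}]'

```text
time: 23.33
ee_pos: [0.6359, -0.0958, 0.1995]
ee_rot: [3.14, 0.004, 3.134]
ft_force: [-8.2, 8.4, 25.7]
grip_width: -0.002
grasp_force: 12.8
```

```bash
python3 - <<'E'
from h import *
s=get_state();print(s["ee_pos"],s["ft_force"])
im,d=snapshot("side");save("s10",cv2.resize(im[130:270,215:370],None,fx=4,fy=4,interpolation=cv2.INTER_CUBIC))
E
```

```text
[ 0.63589539 -0.09582313  0.19953947] [-8.21812673  8.44181081 25.73235876]
```

The force climbed from about 8 N to 26 N at the bottom, so the point is bearing on the bracket. Releasing straight up.

carry_out --motion '[{"x": 0, "y": 0, "z": -1, "roll": 0}, {"x": 0, "y": 0, "z": -2.5, "roll": 0}, {"x": 0, "y": 0, "z": -4, "roll": 0}, {"x": 0, "y": 0, "z": -6, "roll": 0}, {"x": 0, "y": 0, "z": -8, "roll": 0}, {"x": 0, "y": 0, "z": -10.5, "roll": 0}, {"x": 0, "y": 0, "z": -13.5, "roll": 0}, {"x": 0, "y": 0, "z": -16.5, "roll": 0}]'

```text
time: 24.05
ee_pos: [0.6353, -0.0968, 0.3594]
ee_rot: [-3.141, 0.002, 3.134]
ft_force: [0.0, -0.9, 1.1]
grip_width: 0.0
grasp_force: 0.0
```

carry_out --motion '[{"x": 4, "y": 0, "z": 0, "roll": 0}, {"x": 8, "y": 0, "z": 0, "roll": 0}, {"x": 12, "y": 0, "z": 0, "roll": 0}, {"x": 14, "y": 0, "z": 0, "roll": 0}, {"x": 14, "y": 0, "z": 0, "roll": 0}, {"x": 14, "y": 0, "z": 0, "roll": 0}, {"x": 14, "y": 0, "z": 0, "roll": 0}]'

```text
time: 24.63
ee_pos: [0.4956, -0.0958, 0.3576]
ee_rot: [-3.141, 0.002, 3.133]
ft_force: [0.8, -0.4, -0.7]
grip_width: 0.001
grasp_force: 0.0
```

```bash
python3 - <<'E'
from h import *
s=get_state();print(s["ee_pos"],s["ft_force"])
im,d=snapshot("side");a=im[130:270,215:370]
for r in mark_of("side","lever_grip")[:1]: print(r["xy"][0]*560,r["xy"][1]*420)
b=cv2.cvtColor(cv2.imread("pics/s10.png"),cv2.COLOR_BGR2RGB)
save("s11",np.hstack([cv2.resize(a,(390,352)),cv2.resize(b,(390,352))]))
E
```

```text
[ 0.4956042  -0.09583094  0.35764358] [ 0.80713026 -0.42175711 -0.68218671]
321.776 197.904
```

View pics/s11.png

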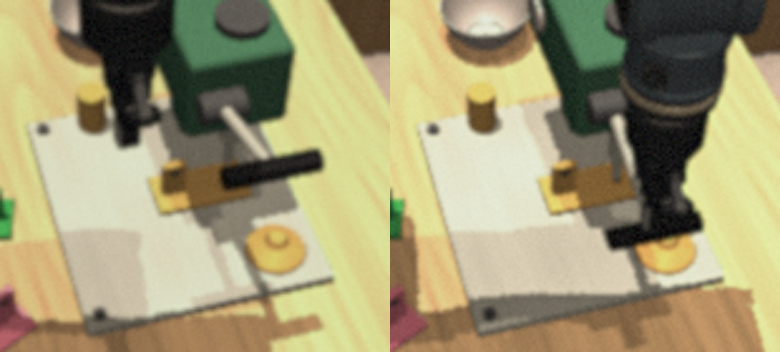

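The left half shows the lever back up and the bracket unmoved at (200,185). The right half shows the ram down on the bracket at (618,180) with the lever fully pressed. Handing in.

```bash
python3 -c "
from workcell import *
print(finish_job())"
```

```text
the job is handed in; nothing more can be done
None
```

The job is handed in: the bracket sits square with its lug to the front and its spot within about 1 mm of the punch's point, the point bore on it once at about 26 N of lever force, and the lever is back up. I have no verdict back from the judge.

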